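Feed one narrow spacer to the assembly nest

TASK

Slide the bottom spacer out of the magazine that holds the narrow spacers, so that the next one drops into its place. Lay the spacer flat and centred on the raised rest of the assembly nest, lengthwise between its two end stops. Leave the wide spacers in the other magazine where they are.

Things in the scene. Friction and masses are not known exactly. Their poses are not given: they have to be found in the camera images.
- narrow0_center (a point): Centre of the bottom narrow spacer: aluminium bar 110 x 40 x 12 mm thick, 0.14 kg, hole near each end, lying 40 mm above the table under three like it. x along its length, into the magazine; z up. Its nose sticks 33 to 43 mm out of the magazine front, where it can be pinched across its 40 mm width from above. Slides out only along its -x: 80 mm or a little more clears it, 5 to 15 N.
- narrow1_center (a point): Centre of the second narrow spacer, lying on the bottom one, same axes; it drops 12 mm when that is out. Fixed dark steel magazine round it: 118 x 52 mm, 92 mm high, front face 61 mm from here along -x; front lips hold back all but the bottom piece. Its floor runs on 60 mm in front as a tongue 28 mm wide, 12 thick, top 40 mm above the table; fingers may reach down beside it.
- wide0_center (a point): Centre of the bottom spacer of the other magazine, to be left alone: aluminium plate 90 long (x) x 66 wide x 12 mm, under two more like it, sticking about 30 mm out of a similar but wider fixed magazine (98 x 78 mm, 92 mm high).
- nest_rest (a point): Middle of the top face of the nest's raised rest, 40 mm above the table: fixed steel bar 28 mm wide, 142 mm long along x, z up, on a grey foot plate 165 x 85 x 10 mm. A stop 6 mm high at each end of the top, 130 mm free between them. A spacer lying on it has its centre 6 mm above this point and overhangs 6 mm on each long side; either end may lead.
Things that resemble listed ones, but are neither listed nor needed, are in the scene too. What is shaped like the part that bears narrow0_center but blue or red is not meant.

How it is judged:
By the outcome, as a careful person would: the job done as asked, in the order asked, and still so for the second after the job is handed in, with the robot touching nothing.
It also fails if it takes over 42 s, if anything falls off the work surface, if the arm or the gripper's body presses on something with over 40 N, if the wrist force passes 120 N, or if a joint passes its speed limit or range.

ROBOT

A 6-joint arm with a two-finger parallel gripper is mounted at the origin on the work surface. World frame = base frame: x ahead of the robot, y to its left, z up, the work surface at z = 0. Lengths are in m, angles in rad, forces in N, time in s.
With the tool pointing down it reaches from about 0.275 to 0.725 m from the base axis. Payload 15.9 kg.
Tool frame: the origin (TCP) lies between the finger pads; the fingertips stand 19 mm ahead of it and the grasp point (between the pads) is the TCP; y points along the fingers, x is the direction in which the jaws open and shut, and the axes are right-handed (so a half turn about y gives the same grasp; the last joint's range is limited). The gripper opens to 85 mm and grips with 20 to 120 N. Pads are 22 mm wide; open, the fingers measure 114 mm over their backs; the gripper's body (76 mm by 85 mm) begins 54 mm behind the grasp point. The pads swing forward as they close: fully open they stand 13 mm farther back than shut.
Start: joints at [-1.316, 0.213, -0.034, 1.323, 0, 1.571], TCP at [0.126, -0.484, 0.25] pointing down, gripper open.
Joint ranges: [-2.98, 2.98], [-0.74, 1.72], [-1.14, 1.35], [-2.1, 2.04], [-1.57, 1.44], [-3.14, 3.14]. Speed limits (rad/s): [1.89, 1.89, 2.39, 2.57, 3.14, 3.14].

INTERFACE

Orientations are given as a unit quaternion [x, y, z, w].
In Python, from workcell import * gives the robot as it stands. The module is installed in compiled form; this text tells all that it offers.
- The arm moves only by the tool jog_arm, never from a script. Its argument "motion" is one flat list of numbers, 5 for each row, row after row: the shift along the tool's x, y, z in cm, then the turn about the tool's y in rad, then the finger opening in cm, from 0 to 8.54. In form: [tx, ty, tz, spin, gripper, tx, ty, tz, spin, gripper, ...]. A call has 1 to 10 rows; each row shifts and turns the commanded pose from where the row before left it, along the tool's axes as they then stand; what a row does not reach is not made up. A row lasts 1/12 s, in which the tool goes at most 41.7 mm and 7.16 degrees, less where a joint would pass 70% of its speed; a pose out of reach is approached as far as the arm can. A call with a gripper value outside its range is refused whole. The fingers move at their own pace and stop on an object; "grip_force" is the grip in N (left out, the last holds). Time passes only in rows, so rows that do not move let the fingers close. It gives the time, the measured TCP pose, the force and the opening at its end, in the units of the state.
- sense(): the state, without advancing time (a new reading comes with each control period).
- capture(name): name is "side" or "top"; returns a dict with "frame" (384x512x3 uint8, blue, green, red), "vfov" (degrees; the focal length in pixels is half the picture's height over the tangent of half this angle, whatever the lens; pixels are square), "cx", "cy" (the principal point, pixels), "eye" and "orientation" of the camera in the world. Camera axes: x right, y down, z forward; pixel columns grow to the right and rows downward; lengths in m; the calibration is good to about 2 mm. A picture is of the moment at which its call begins. There is no depth.
- finish_job(): hands the job in, once; it reports no verdict.
Trained networks look in the newest picture that a camera, given by its name, has taken for a name from the list of things; names that differ only in an ending like _2 or _b are one class to them, and where a whole thing is asked for, a point or a joint stands for the part that bears it (a point fixed in the world has none). Each returns a list of dicts, best first, with "score" (0 to 1); they miss things now and then, are a little off and sometimes report something else, mostly with a low value. They report only what shows in the picture. A call takes as long as a camera call. They do not tell look-alikes from the thing itself.
- search_frame(camera, query): "position" ([column, row] in pixels, amid what is visible of it).
- masks_of(camera, query): "region" (384x512 bool, what is visible of it) and "position" ([column, row] in pixels, amid what is visible of it).
The state is a dict: "time": time; "joint_positions": joint angles; "dq": joint speeds; "tau": joint torques, N m; "ee_pos": TCP position; "tool_rot": TCP orientation; "ft_force": force on the tool from outside, world axes, zero at the start; "torque": the same for the moment, N m; "width": finger opening in m.
Only numpy, scipy, OpenCV 4.12 (cv2) and the standard library are available. Lean on these libraries where they do the work, as an engineer would, in place of code of your own. Each camera call takes 0.05 s, during which the arm holds its last target.

## Working session

There is one attempt and no reset: what is moved stays moved. The work goes in short steps, Python scripts to look and compute and a tool call to move; the robot and the scene stay as the last step left them, time stands still between calls to the robot, and variables do not carry over. Pictures are saved under pics/ and viewed, and the job is handed in when it is done.

Besides the shell and the picture viewer there is one more tool, called after ">>>" as name(argument=value, ...), one argument or row to a line, values as JSON. jog_arm: Moves the arm, as the interface text tells. Its arguments: {"type":"object","properties":{"motion":{"type":"array","items":{"type":"number"}},"grip_force":{"type":"number"}},"required":["motion"]}

```bash
mkdir -p pics; python3 - <<'E'
from workcell import *
import cv2, numpy as np
print(sense())
for n in ("side","top"):
    c=capture(n); cv2.imwrite(f"pics/{n}0.png",c["frame"])
    print(n,{k:v for k,v in c.items() if k!="frame"})
    for q in ("narrow0_center","narrow1_center","wide0_center","nest_rest"):
        print(q,[(np.round(d["position"],1).tolist(),round(d["score"],2)) for d in search_frame(n,q)])
print(sense()["time"])
E
```

```text
{'time': 0.0, 'joint_positions': array([-1.31600450e+00,  2.13332121e-01, -3.50802591e-02,  1.32351181e+00,
        1.01581919e-05,  1.57081743e+00]), 'dq': array([ 1.05420807e-03,  2.68951906e-03, -9.76520663e-04,  1.43651405e-04,
       -4.44725378e-05, -6.55068506e-04]), 'tau': array([-1.27519001e-03, -6.86156559e+01,  4.87120128e+01,  1.74486742e-02,
       -2.40573377e-05,  1.04896759e-05]), 'ee_pos': array([ 0.12594034, -0.48353247,  0.24981977]), 'tool_rot': array([-0.5592225 ,  0.43274141, -0.43211478,  0.55971589]), 'ft_force': array([-0.43415537,  0.14104061,  0.35518833]), 'torque': array([ 0.02741401, -0.00129907, -0.01251175]), 'width': 0.08516627177781311}
side {'vfov': 46.1288080720568, 'cx': 255.9796085755712, 'cy': 186.7751673138259, 'eye': array([ 0.3583114 , -0.97802015,  0.61737178]), 'orientation': array([ 0.8631813 , -0.06147823,  0.04392175, -0.49920873])}
narrow0_center [([222.1, 291.6], 0.9), ([261.8, 189.4], 0.72), ([217.8, 227.6], 0.66), ([219.6, 174.7], 0.56)]
narrow1_center []
wide0_center [([262.4, 144.7], 0.68)]
nest_rest [([303.3, 255.2], 0.84)]
top {'vfov': 57.15489618738974, 'cx': 256.0893441192106, 'cy': 192.29985855961286, 'eye': array([ 0.41764746, -0.04173195,  0.86000827]), 'orientation': array([-0.70265148,  0.70928626, -0.04222232,  0.03756552])}
narrow0_center [([273.4, 239.2], 0.9), ([167.1, 224.5], 0.89), ([375.1, 237.7], 0.82), ([236.0, 180.6], 0.67)]
narrow1_center []
wide0_center [([132.8, 171.7], 0.96)]
nest_rest [([330.7, 162.5], 0.76)]
0.5
```

View pics/side0.png

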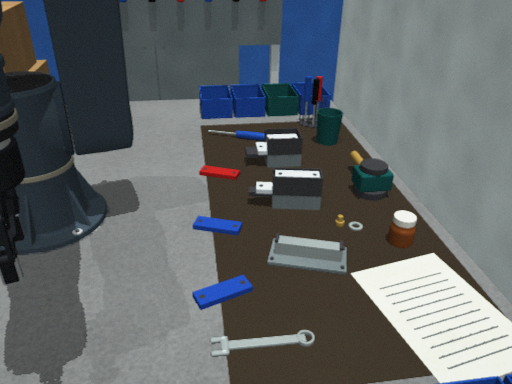

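View pics/top0.png

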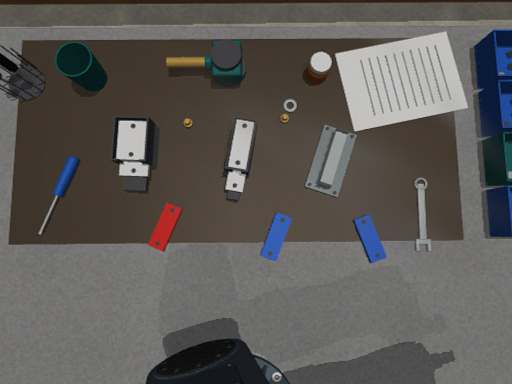

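The top view shows the narrow magazine at (240,150), with its nose at (236,180). The wide magazine is at (133,150), nose (133,170), and the nest is at (331,160). Things that could be mistaken for the narrow spacer are the red bar (167,225), the blue bars (275,237) and (372,238), and the wide spacer's nose (133,171). In the side view the narrow nose is at (262,189). I'll check this in close crops and measure.

```bash
cat > h.py <<'E'
from workcell import *
import cv2, numpy as np
from scipy.spatial.transform import Rotation as R
from scipy.optimize import least_squares
def K(c):
    f=c["frame"].shape[0]/2/np.tan(np.radians(c["vfov"])/2); return f
def proj(c,P):
    p=R.from_quat(c["orientation"]).inv().apply(np.atleast_2d(P)-c["eye"]); f=K(c)
    return np.c_[c["cx"]+f*p[:,0]/p[:,2], c["cy"]+f*p[:,1]/p[:,2]]
def ray(c,uv):
    f=K(c); d=R.from_quat(c["orientation"]).apply([(uv[0]-c["cx"])/f,(uv[1]-c["cy"])/f,1]); return d/np.linalg.norm(d)
def onz(c,uv,z):
    d=ray(c,uv); return c["eye"]+d*(z-c["eye"][2])/d[2]
def tri(cs,uvs):
    A=np.zeros((3,3));b=np.zeros(3)
    for c,u in zip(cs,uvs):
        d=ray(c,u);M=np.eye(3)-np.outer(d,d);A+=M;b+=M@c["eye"]
    return np.linalg.solve(A,b)
def crop(c,u0,v0,w,h,s,name):
    cv2.imwrite("pics/"+name,cv2.resize(c["frame"][v0:v0+h,u0:u0+w],None,fx=s,fy=s,interpolation=cv2.INTER_CUBIC))
E
python3 - <<'E'
from h import *
import pickle
s=capture("side");t=capture("top");pickle.dump((s,t),open("c0.pkl","wb"))
crop(t,205,105,75,100,6,"t_mag.png"); crop(t,290,110,80,95,6,"t_nest.png")
crop(s,235,155,110,65,7,"s_mag.png"); crop(s,255,225,105,55,7,"s_nest.png")
for n,c,q,i in (("n0",0,0,0),):pass
for q in("narrow0_center","nest_rest"):
    for n in("side","top"):
        for d in masks_of(n,q):
            m=d["region"];ys,xs=np.nonzero(m)
            print(q,n,round(d["score"],2),np.round(d["position"],1),m.sum(),cv2.minAreaRect(np.c_[xs,ys].astype(np.float32)))
E
```

```text
narrow0_center side 0.77 [262.  187.5] 172 ((263.5, 187.5), (11.0, 15.0), 90.0)
narrow0_center side 0.65 [217.7 173.7] 388 ((219.00875854492188, 171.93447875976562), (39.91344451904297, 10.308769226074219), 7.594643592834473)
narrow0_center side 0.56 [221.  291.9] 1162 ((221.35000610351562, 291.5500183105469), (20.87103271484375, 60.39950180053711), 71.56505584716797)
narrow0_center top 0.82 [274.4 236.5] 777 ((276.2117919921875, 236.35623168945312), (17.04888153076172, 45.990577697753906), 19.79887580871582)
narrow0_center top 0.68 [164.4 225. ] 784 ((165.15280151367188, 226.49375915527344), (17.82806396484375, 46.097633361816406), 24.22774314880371)
narrow0_center top 0.61 [372.8 241.1] 793 ((369.8565673828125, 238.4168701171875), (46.96268081665039, 18.381202697753906), 68.74949645996094)
narrow0_center top 0.6 [238.4 181.5] 342 ((235.84800720214844, 180.8360137939453), (17.8885440826416, 20.482385635375977), 10.304847717285156)
nest_rest side 0.6 [306.8 255.9] 2424 ((307.1747131347656, 253.9695281982422), (79.0595703125, 34.318267822265625), 5.355824947357178)
nest_rest top 0.61 [330.7 161.3] 2275 ((330.73858642578125, 160.37158203125), (35.152225494384766, 66.760498046875), 16.699243545532227)
```

View pics/t_mag.png

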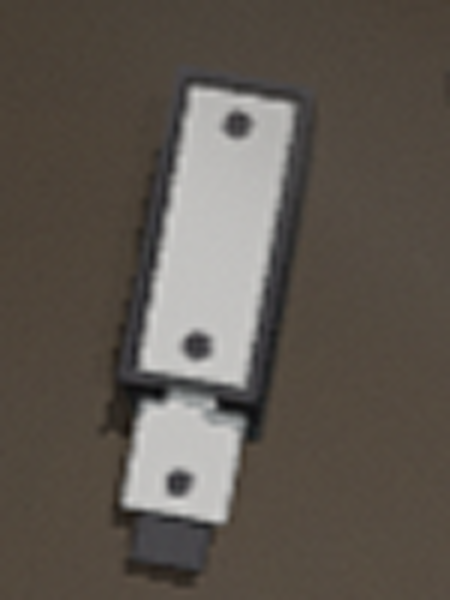

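View pics/t_nest.png

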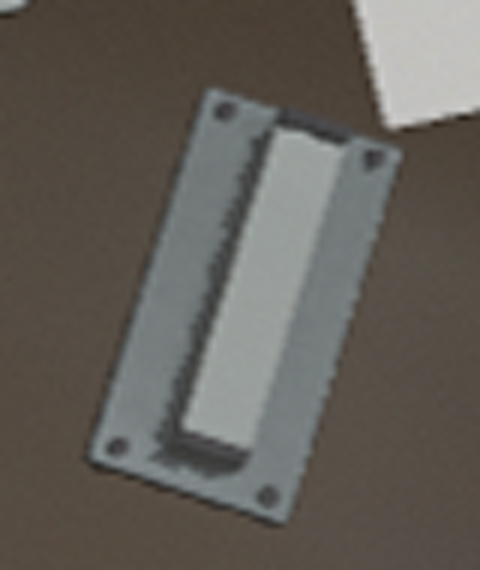

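View pics/s_mag.png

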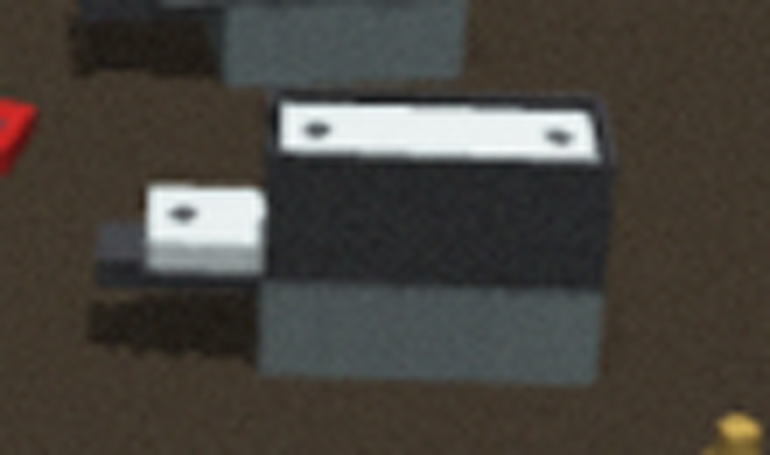

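View pics/s_nest.png

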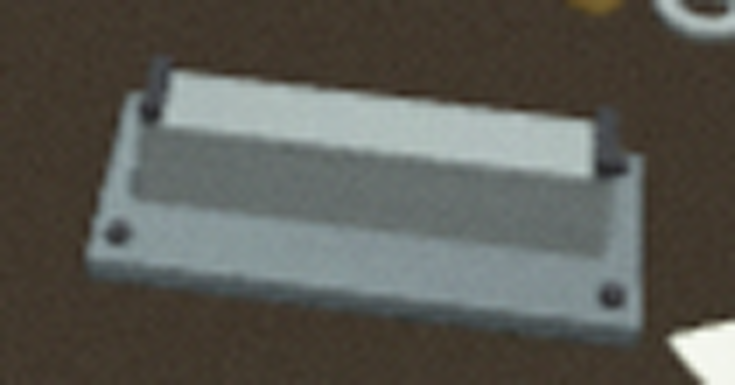

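```bash
cat > m.py <<'E'
from h import *
import pickle
s,t=pickle.load(open("c0.pkl","rb"))
def T(x,y,o): return ((o[0]+(x+.5)/o[2]-.5),(o[1]+(y+.5)/o[2]-.5))
tm=(205,105,6);tn=(290,110,6);sm=(235,155,7);sn=(255,225,7)
def go(name,a,oa,b,ob):
    ua,ub=T(*a,oa),T(*b,ob);P=tri([t,s],[ua,ub]);print(name,np.round(P,4),np.round(proj(t,P)[0]-ua,1),np.round(proj(s,P)[0]-ub,1));return P
go("nosehole",(178,483),tm,(183,214),sm)
go("tophole near",(197,346),tm,(317,129),sm)
go("tophole far",(237,124),tm,(560,136),sm)
for n,a in (("hole",(178,483)),("fl",(124,510)),("fr",(226,523))):
    print(n,np.round(onz(t,T(*a,tm),.052),4))
for n,a in (("tn",(197,346)),("tf",(237,124))): print(n,np.round(onz(t,T(*a,tm),.088),4))
print("side hole",onz(s,T(183,214,sm),.052), onz(s,T(317,129,sm),.088),onz(s,T(560,136,sm),.088))
q=[go("nest",a,tn,b,sn) for a,b in (((277,128),(170,72)),((347,142),(598,0)),((183,432),(0,0)),((248,448),(0,0)))[:1]]
# top view corners: far-left, far-right, near-left, near-right
tt=[onz(t,T(*a,tn),.04) for a in ((277,128),(347,143),(183,432),(248,448))]
print("nest top",np.round(tt,4),np.mean(tt,0))
ss=[onz(s,T(*a,sn),.04) for a in ((170,72),(598,120),(592,178),(160,127))]
print("nest side",np.round(ss,4),np.mean(ss,0))
for nm,A,off in (("t",np.array(tt),None),):
    ax=(A[0]+A[1]-A[2]-A[3])/2; print("axis",np.degrees(np.arctan2(ax[1],ax[0])),np.linalg.norm(ax))
A=np.array(ss)
# far end = near wrist? 
ax=(A[1]+A[2]-A[0]-A[3])/2;print("side axis",np.degrees(np.arctan2(ax[1],ax[0])),np.linalg.norm(ax))
E
python3 m.py
```

```text
nosehole [0.5271 0.0028 0.0512] [ 0.  -0.2] [-0.2  0. ]
tophole near [ 0.5733 -0.0064  0.088 ] [ 0.  -0.2] [-0.2  0. ]
tophole far [ 0.6582 -0.0218  0.0876] [ 0.  -0.3] [-0.3  0.1]
hole [0.5265 0.0028 0.052 ]
fl [0.5162 0.0236 0.052 ]
fr [ 0.5108 -0.0156  0.052 ]
tn [ 0.5728 -0.0064  0.088 ]
tf [ 0.6574 -0.0217  0.088 ]
side hole [0.52733056 0.00151478 0.052     ] [ 0.57374118 -0.00632932  0.088     ] [ 0.65870469 -0.02220296  0.088     ]
nest [ 0.5851 -0.2262  0.0768] [-1.  26.2] [26.6 -8.3]
nest top [[ 0.6566 -0.2396  0.04  ]
 [ 0.6503 -0.2673  0.04  ]
 [ 0.5346 -0.1984  0.04  ]
 [ 0.528  -0.2237  0.04  ]] [ 0.59238274 -0.23221384  0.04      ]
nest side [[ 0.5353 -0.1982  0.04  ]
 [ 0.66   -0.2396  0.04  ]
 [ 0.6493 -0.2669  0.04  ]
 [ 0.5269 -0.2255  0.04  ]] [ 0.59286241 -0.23256381  0.04      ]
axis -19.15350875478016 0.12928150619068976
side axis -18.511681377442066 0.13027921183666213
```

```bash
cat >> h.py <<'E'
def plan(goal,ang,z):
    s=sense();r=R.from_quat(s["tool_rot"]);M=r.as_matrix();p=s["ee_pos"]
    x=M[:,0];cur=np.degrees(np.arctan2(x[1],x[0]))
    want=ang+90
    d=(want-cur+90)%180-90   # about world z
    dl=np.array([*goal,z])-p
    print("t",round(s["time"],2),"p",np.round(p,4),"x",np.round(M[:,0],3),"y",np.round(M[:,1],3),"z",np.round(M[:,2],3),"F",np.round(s["ft_force"],1),"w",round(s["width"],4))
    print("xang",round(cur,2),"turn deg",round(d,2),"spin rad (about tool y)",round(np.radians(d)*np.sign(M[2,1]),4),"shift tool cm",np.round(M.T@dl*100,2),"after-turn tool cm",np.round((R.from_rotvec([0,0,np.radians(d)]).as_matrix()@M).T@dl*100,2), "j6",np.round(s["joint_positions"],2))
E
python3 - <<'E'
from h import *
a=np.array([np.cos(np.radians(-10.4)),np.sin(np.radians(-10.4))])
g=np.array([.5145,.0045])+.016*a
print(g); plan(g,-10.4,.25)
E
```

```text
[0.53023714 0.00161169]
t 0.8 p [ 0.126  -0.4838  0.2503] x [ 0.252 -0.968 -0.   ] y [ 0.  0. -1.] z [0.968 0.252 0.   ] F [-0.9  0.3  0.2] w 0.0856
xang -75.4 turn deg -25.0 spin rad (about tool y) 0.4363 shift tool cm [-3.679e+01  3.000e-02  5.135e+01] after-turn tool cm [-5.504e+01  3.000e-02  3.099e+01] j6 [-1.32  0.21 -0.03  1.32  0.    1.57]
```

>>> jog_arm(
  motion=[0,0,0,0.11,8.5,0,0,0,0.11,8,0,0,0,0.11,7.5,0,0,0,0.106,7,-2.75,0,1.55,0,6.4,-2.75,0,1.55,0,6.4,-2.75,0,1.55,0,6.4,-2.75,0,1.55,0,6.4,-2.75,0,1.55,0,6.4,-2.75,0,1.55,0,6.4],
)

```text
time: 1.63
ee_pos: [0.2479, -0.3371, 0.2504]
tool_rot: [0.453, -0.543, 0.543, -0.453]
ft_force: [0.6, -0.8, -0.6]
width: 0.064
```

>>> jog_arm(
  motion=[-2.75,0,1.55,0,6.4,-2.75,0,1.55,0,6.4,-2.75,0,1.55,0,6.4,-2.75,0,1.55,0,6.4,-2.75,0,1.55,0,6.4,-2.75,0,1.55,0,6.4,-2.75,0,1.55,0,6.4,-2.75,0,1.55,0,6.4,-2.75,0,1.55,0,6.4,-2.75,0,1.55,0,6.4],
)

```text
time: 2.47
ee_pos: [0.4501, -0.0942, 0.2504]
tool_rot: [0.453, -0.543, 0.543, -0.453]
ft_force: [1.0, -1.5, 0.4]
width: 0.0639
```

>>> jog_arm(
  motion=[-2.75,0,1.55,0,6.4,-2.75,0,1.55,0,6.4,-2.75,0,1.55,0,6.4,0,0,0,0,6.4,0,0,0,0,6.4],
)

```text
time: 2.88
ee_pos: [0.5038, -0.0577, 0.2506]
tool_rot: [-0.459, 0.539, -0.524, 0.474]
ft_force: [-0.6, 0.4, -0.1]
width: 0.0642
```

```bash
python3 - <<'E'
from h import *
plan((.5302,.0016),-10.4,.13)
E
```

```text
t 2.88 p [ 0.5038 -0.0577  0.2506] x [-0.13  -0.991 -0.03 ] y [ 0.003  0.03  -1.   ] z [ 0.991 -0.13  -0.001] F [-0.6  0.4 -0.1] w 0.0642
xang -97.48 turn deg -2.92 spin rad (about tool y) 0.0509 shift tool cm [-5.86 12.24  1.85] after-turn tool cm [-5.95 12.24  1.54] j6 [-0.13  0.23 -0.01  1.33  0.03  3.14]
```

>>> jog_arm(
  motion=[0,0,0,-0.122,6.4,0,0,0,-0.122,6.4,0,0,0,-0.122,6.4,0,0,0,-0.122,6.4,0,0,0,-0.122,6.4,0,0,0,-0.122,6.4,0,0,0,-0.122,6.4,0,0,0,-0.122,6.4,0,0,0,-0.122,6.4,0,0,0,-0.122,6.4],
)

```text
time: 3.72
ee_pos: [0.5028, -0.0587, 0.2512]
tool_rot: [-0.677, 0.168, -0.166, 0.697]
ft_force: [-0.4, 0.8, -0.7]
width: 0.0642
```

>>> jog_arm(
  motion=[0,0,0,-0.122,6.4,0,0,0,-0.122,6.4,0,0,0,-0.122,6.4,0,0,0,-0.122,6.4,0,0,0,-0.122,6.4,0,0,0,-0.122,6.4,0,0,0,-0.122,6.4,0,0,0,-0.122,6.4,0,0,0,-0.122,6.4,0,0,0,-0.122,6.4],
)

```text
time: 4.55
ee_pos: [0.5028, -0.0587, 0.2512]
tool_rot: [-0.65, -0.262, 0.252, 0.668]
ft_force: [0.3, 0.7, 0.5]
width: 0.064
```

>>> jog_arm(
  motion=[0,0,0,-0.122,6.4,0,0,0,-0.122,6.4,0,0,0,-0.122,6.4,0,0,0,-0.122,6.4,0,0,0,-0.122,6.4,0,0,0,0,6.4,0,0,0,0,6.4],
)

```text
time: 5.13
ee_pos: [0.503, -0.0585, 0.2511]
tool_rot: [-0.546, -0.447, 0.432, 0.561]
ft_force: [1.0, 0.1, 0.4]
width: 0.0639
```

```bash
python3 - <<'E'
from h import *
plan((.5302,.0016),-10.4,.13)
E
```

```text
t 5.13 p [ 0.503  -0.0585  0.2511] x [0.226 0.974 0.03 ] y [ 0.004  0.03  -1.   ] z [-0.974  0.226  0.003] F [1.  0.1 0.4] w 0.0639
xang 76.95 turn deg 2.65 spin rad (about tool y) -0.0462 shift tool cm [ 6.1  12.3  -1.33] after-turn tool cm [ 6.04 12.29 -1.63] j6 [-0.13  0.23 -0.02  1.33  0.03  0.09]
```

The last joint hit its range and left a 1.7° tool tilt. I'll go to the opposite limit of that joint to take the tilt back out.

>>> jog_arm(
  motion=[0,0,0,-0.124,6.4,0,0,0,-0.124,6.4,0,0,0,-0.124,6.4,0,0,0,-0.124,6.4,0,0,0,-0.124,6.4,0,0,0,-0.124,6.4,0,0,0,-0.124,6.4,0,0,0,-0.124,6.4,0,0,0,-0.124,6.4,0,0,0,-0.124,6.4],
)

```text
time: 5.97
ee_pos: [0.5032, -0.0583, 0.2511]
tool_rot: [0.191, 0.691, -0.67, -0.195]
ft_force: [-0.3, -0.9, 0.4]
width: 0.0639
```

>>> jog_arm(
  motion=[0,0,0,-0.124,6.4,0,0,0,-0.124,6.4,0,0,0,-0.124,6.4,0,0,0,-0.124,6.4,0,0,0,-0.124,6.4,0,0,0,-0.124,6.4,0,0,0,-0.124,6.4,0,0,0,-0.124,6.4,0,0,0,-0.124,6.4,0,0,0,-0.124,6.4],
)

```text
time: 6.8
ee_pos: [0.5032, -0.0583, 0.2511]
tool_rot: [-0.233, 0.675, -0.656, 0.243]
ft_force: [0.3, -0.4, 1.1]
width: 0.0639
```

>>> jog_arm(
  motion=[0,0,0,-0.124,6.4,0,0,0,-0.124,6.4,0,0,0,-0.124,6.4,0,0,0,-0.124,6.4,0,0,0,-0.124,6.4,0,0,0,-0.1,6.4,0,0,0,0,6.4],
)

```text
time: 7.38
ee_pos: [0.5032, -0.0583, 0.251]
tool_rot: [-0.449, 0.546, -0.532, 0.465]
ft_force: [1.6, 0.0, -0.1]
width: 0.0638
```

```bash
python3 - <<'E'
from h import *
plan((.5302,.0016),-10.4,.13)
print(sense()["joint_positions"])
E
```

```text
t 7.38 p [ 0.5032 -0.0583  0.251 ] x [-0.164 -0.986 -0.03 ] y [ 0.004  0.03  -1.   ] z [ 0.987 -0.164 -0.001] F [ 1.6  0.  -0.1] w 0.0638
xang -99.42 turn deg -0.98 spin rad (about tool y) 0.0172 shift tool cm [-5.99 12.28  1.7 ] after-turn tool cm [-6.01 12.29  1.59] j6 [-0.13  0.23 -0.02  1.33  0.03 -3.11]
[-0.13280088  0.22659553 -0.01557532  1.32894478  0.02985422 -3.11007006]
```

>>> jog_arm(
  motion=[0,0,0,-0.03,6.4,1,0,0,0,6.4,1,0,0,0,6.4,0,0,0,0,6.4],
)

```text
time: 7.72
ee_pos: [0.5019, -0.069, 0.2504]
tool_rot: [-0.455, 0.542, -0.532, 0.466]
ft_force: [0.6, 0.5, 0.3]
width: 0.064
```

```bash
python3 - <<'E'
from h import *
plan((.5302,.0016),-10.4,.13)
print(sense()["joint_positions"])
E
```

```text
t 7.72 p [ 0.5019 -0.069   0.2504] x [-0.153 -0.988 -0.021] y [ 0.003  0.021 -1.   ] z [ 0.988 -0.153 -0.   ] F [0.6 0.5 0.3] w 0.064
xang -98.81 turn deg -1.59 spin rad (about tool y) 0.0278 shift tool cm [-7.15 12.19  1.72] after-turn tool cm [-7.2  12.19  1.51] j6 [-0.15  0.23 -0.02  1.33  0.02 -3.14]
[-0.14892788  0.22695042 -0.01651213  1.32769938  0.02108515 -3.13683158]
```

Works as thought: the tilt fell from 0.030 to 0.021. I'll continue.

>>> jog_arm(
  motion=[1,0,0,0,6.4,1,0,0,0,6.4,0,0,0,0,6.4],
)

```text
time: 7.97
ee_pos: [0.5006, -0.0786, 0.25]
tool_rot: [-0.454, 0.543, -0.536, 0.46]
ft_force: [0.3, -0.7, -0.4]
width: 0.064
```

```bash
python3 - <<'E'
from h import *
plan((.5302,.0016),-10.4,.13)
print(sense()["joint_positions"])
E
```

```text
t 7.97 p [ 0.5006 -0.0786  0.25  ] x [-0.164 -0.986 -0.013] y [ 0.002  0.013 -1.   ] z [ 0.986 -0.164 -0.   ] F [ 0.3 -0.7 -0.4] w 0.064
xang -99.46 turn deg -0.94 spin rad (about tool y) 0.0164 shift tool cm [-8.24 12.1   1.61] after-turn tool cm [-8.27 12.1   1.47] j6 [-0.16  0.23 -0.02  1.33  0.01 -3.14]
[-0.16315118  0.22731248 -0.01707433  1.32687166  0.01271408 -3.13962907]
```

>>> jog_arm(
  motion=[1,0,0,0,6.4,1,0,0,0,6.4,0.9,0,0,0,6.4,0,0,0,0,6.4],
)

```text
time: 8.3
ee_pos: [0.4983, -0.0925, 0.2498]
tool_rot: [-0.452, 0.544, -0.544, 0.452]
ft_force: [-0.5, 0.7, -0.0]
width: 0.064
```

```bash
python3 - <<'E'
from h import *
plan((.5302,.0016),-10.4,.13)
print(sense()["joint_positions"])
E
```

```text
t 8.3 p [ 0.4983 -0.0925  0.2498] x [-0.184 -0.983 -0.001] y [-0.     0.001 -1.   ] z [ 0.983 -0.184 -0.   ] F [-0.5  0.7 -0. ] w 0.064
xang -100.6 turn deg 0.2 spin rad (about tool y) -0.0035 shift tool cm [-9.83 11.98  1.41] after-turn tool cm [-9.82 11.98  1.45] j6 [-0.18  0.23 -0.02  1.33  0.   -3.14]
[-1.83879753e-01  2.27501250e-01 -1.72773294e-02  1.32646278e+00
  6.21785757e-04 -3.14045991e+00]
```

>>> jog_arm(
  motion=[-2.45,0,0.36,0,6.4,-2.45,0,0.36,0,6.4,-2.45,0,0.36,0,6.4,-2.45,0,0.36,0,6.4,0,0.4,0,0.1207,6.4,0,0.4,0,0.1207,6.4,0,0.4,0,0.1207,6.4,0,0.4,0,0.1207,6.4,0,0.4,0,0.1207,6.4,0,0.4,0,0.1207,6.4],
)

```text
time: 9.13
ee_pos: [0.5305, 0.002, 0.2256]
tool_rot: [-0.228, 0.67, -0.669, 0.228]
ft_force: [-0.7, 0.6, -0.2]
width: 0.0637
```

>>> jog_arm(
  motion=[0,0.4,0,0.1207,6.4,0,0.4,0,0.1207,6.4,0,0.4,0,0.1207,6.4,0,0.4,0,0.1207,6.4,0,0.4,0,0.1207,6.4,0,0.4,0,0.1207,6.4,0,0.4,0,0.1207,6.4,0,0.4,0,0.1207,6.4,0,0.4,0,0.1207,6.4,0,0.4,0,0.1207,6.4],
)

```text
time: 9.97
ee_pos: [0.5305, 0.002, 0.1857]
tool_rot: [0.192, 0.681, -0.68, -0.192]
ft_force: [-0.8, -0.8, 0.2]
width: 0.0642
```

>>> jog_arm(
  motion=[0,0.4,0,0.1207,6.4,0,0.4,0,0.1207,6.4,0,0.4,0,0.1207,6.4,0,0.4,0,0.1207,6.4,0,0.4,0,0.1207,6.4,0,0.4,0,0.1207,6.4,0,0.4,0,0.1207,6.4,0,0.4,0,0.1207,6.4,0,0.4,0,0.1207,6.4,0,0.4,0,0.1207,6.4],
)

```text
time: 10.8
ee_pos: [0.5305, 0.0021, 0.1457]
tool_rot: [-0.544, -0.452, 0.451, 0.545]
ft_force: [0.5, -0.1, -0.1]
width: 0.0645
```

>>> jog_arm(
  motion=[0,0,0,0,6.4],
)

```text
time: 10.88
ee_pos: [0.5301, 0.0021, 0.1452]
tool_rot: [-0.544, -0.451, 0.451, 0.545]
ft_force: [0.1, -0.7, -0.7]
width: 0.0641
```

```bash
python3 - <<'E'
from h import *
plan((.5302,.0016),-10.4,.048)
for n in("side","top"):
    c=capture(n);cv2.imwrite(f"pics/{n}1.png",c["frame"])
    if n=="side": crop(c,205,120,150,110,5,"s1.png")
E
```

```text
t 10.88 p [0.5301 0.0021 0.1452] x [0.186 0.983 0.001] y [-0.001  0.001 -1.   ] z [-0.983  0.186  0.001] F [ 0.1 -0.7 -0.7] w 0.0641
xang 79.3 turn deg 0.3 spin rad (about tool y) -0.0052 shift tool cm [-0.06  9.72 -0.03] after-turn tool cm [-0.06  9.72 -0.03] j6 [ 0.    0.32 -0.17  1.09  0.    0.19]
```

View pics/s1.png

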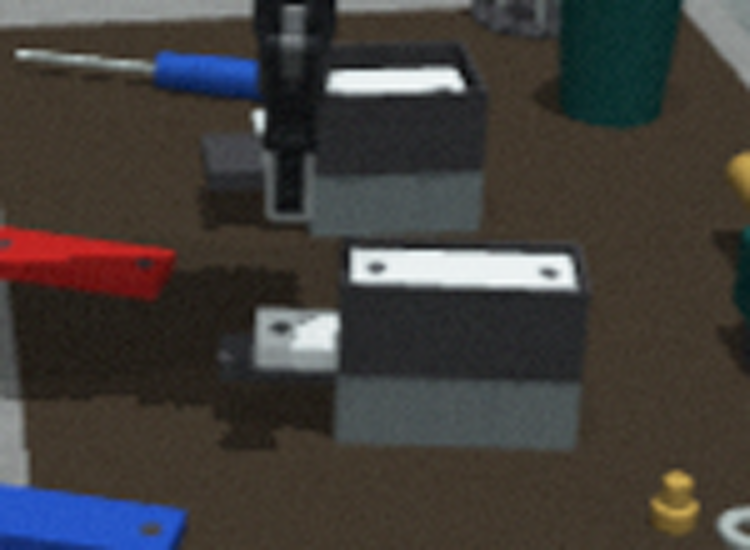

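View pics/top1.png

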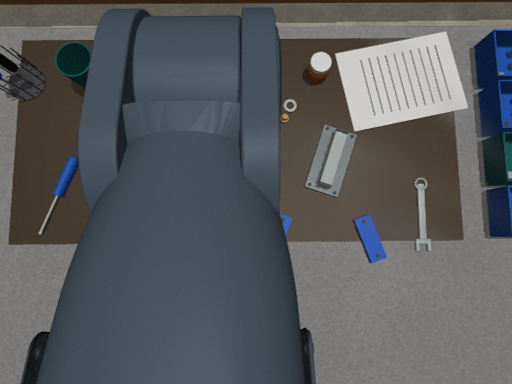

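The side view shows the finger standing directly over the narrow nose (crop (290,215) over (295,335)). Nothing has been disturbed. Descending.

>>> jog_arm(
  motion=[0,1.6,0,-0.005,6.4,0,1.6,0,0,6.4,0,1.6,0,0,6.4,0,1.4,0,0,6.4,0,1.2,0,0,6.4,0,1.1,0,0,6.4,0,1.2,0,0,6.4,0,0,0,0,6.4],
)

```text
time: 11.65
ee_pos: [0.5295, 0.0022, 0.0473]
tool_rot: [-0.54, -0.455, 0.456, 0.542]
ft_force: [-0.7, 1.0, -1.2]
width: 0.0641
```

```bash
python3 - <<'E'
from h import *
plan((.5302,.0016),-10.4,.048)
c=capture("side")
crop(c,215,140,130,90,6,"s2.png")
E
```

```text
t 11.65 p [0.5295 0.0022 0.0473] x [0.171 0.985 0.001] y [-0.003  0.001 -1.   ] z [-0.985  0.171  0.003] F [-0.7  1.  -1.2] w 0.0641
xang 80.18 turn deg -0.58 spin rad (about tool y) 0.0101 shift tool cm [-0.05 -0.07 -0.08] after-turn tool cm [-0.04 -0.07 -0.08] j6 [ 0.    0.4  -0.31  0.86  0.    0.17]
```

View pics/s2.png

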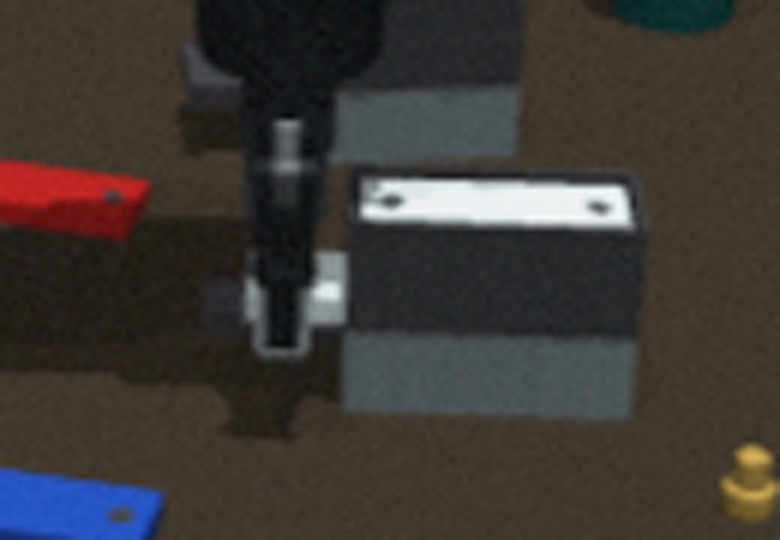

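>>> jog_arm(
  motion=[0,0,0,0.007,6,0,0,0,0,5,0,0,0,0,4,0,0,0,0,3.4,0,0,0,0,3.4,0,0,0,0,3.4],
  grip_force=60,
)

```text
time: 12.2
ee_pos: [0.531, 0.0021, 0.05]
tool_rot: [0.543, 0.453, -0.452, -0.543]
ft_force: [-2.4, 0.5, 10.2]
width: 0.0388
```

>>> jog_arm(
  motion=[0,-0.2,0,0,3.4,0,0,0,0,3.4],
)

```text
time: 12.37
ee_pos: [0.5306, 0.0022, 0.0514]
tool_rot: [-0.543, -0.453, 0.452, 0.544]
ft_force: [1.1, -0.4, -4.5]
width: 0.039
```

>>> jog_arm(
  motion=[0,0.05,0.3,0,3.4,0,0,0.6,0,3.4,0,0,0.8,0,3.4,0,0,0.8,0,3.4],
)

```text
time: 12.7
ee_pos: [0.506, 0.0068, 0.0506]
tool_rot: [-0.543, -0.453, 0.452, 0.543]
ft_force: [5.5, -0.2, -2.7]
width: 0.0386
```

```bash
python3 - <<'E'
from h import *
plan((.5302,.0016),-10.4,.048)
c=capture("side")
crop(c,205,140,140,90,5,"s3.png")
E
```

```text
t 12.7 p [0.506  0.0068 0.0506] x [0.181 0.983 0.001] y [ 0.001  0.001 -1.   ] z [-0.983  0.181 -0.001] F [ 5.5 -0.2 -2.7] w 0.0386
xang 79.55 turn deg 0.05 spin rad (about tool y) -0.0008 shift tool cm [-0.07  0.26 -2.47] after-turn tool cm [-0.07  0.26 -2.47] j6 [ 0.01  0.35 -0.38  0.84  0.    0.2 ]
```

View pics/s3.png

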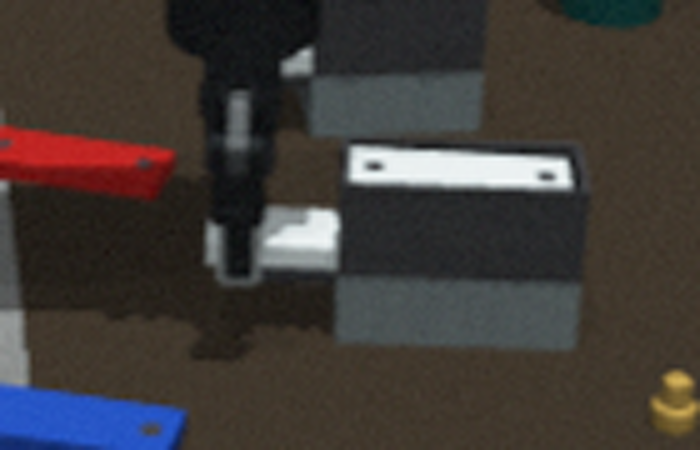

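The spacer slides with about 5.5 N of pull. The nose is now about 65 mm out of the front face (crop (205..340,240)). Continuing.

>>> jog_arm(
  motion=[0,0,0.8,0,3.4,0,0,0.8,0,3.4,0,0,0.8,0,3.4,0,0,0.8,0,3.4,0,0,0.8,0,3.4,0,0,0.8,0,3.4,0,0,0.8,0,3.4,0,0,0.8,0,3.4,0,0,0.4,0,3.4,0,0,0,0,3.4],
)

```text
time: 13.58
ee_pos: [0.438, 0.0192, 0.0504]
tool_rot: [-0.543, -0.453, 0.452, 0.544]
ft_force: [-0.8, 0.3, -2.1]
width: 0.0389
```

```bash
python3 - <<'E'
from h import *
plan((.5302,.0016),-10.4,.048)
c=capture("side")
crop(c,185,140,160,90,5,"s4.png")
E
```

```text
t 13.58 p [0.438  0.0192 0.0504] x [0.181 0.983 0.001] y [-0.001  0.001 -1.   ] z [-0.983  0.181  0.001] F [-0.8  0.3 -2.1] w 0.0389
xang 79.57 turn deg 0.03 spin rad (about tool y) -0.0006 shift tool cm [-0.06  0.23 -9.39] after-turn tool cm [-0.07  0.23 -9.39] j6 [ 0.04  0.23 -0.55  0.79  0.    0.23]
```

View pics/s4.png

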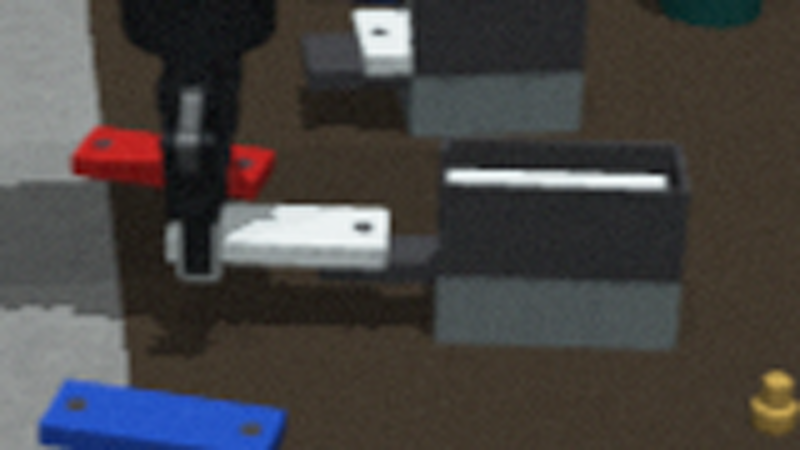

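The spacer is fully out, with its tail at crop (390,235) clear of the front at (437,240), and the stack has dropped. Lifting.

>>> jog_arm(
  motion=[0,-0.8,0,0,3.4,0,-1.6,0,0,3.4,0,-1.8,0,0,3.4,0,-1.8,0,0.049,3.4,0,-1,0,0.049,3.4,0,0,0,0.049,3.4],
)

```text
time: 14.13
ee_pos: [0.4407, 0.019, 0.1232]
tool_rot: [0.576, 0.412, -0.409, -0.575]
ft_force: [0.7, 0.6, -1.4]
width: 0.0388
```

```bash
python3 - <<'E'
from h import *
plan((.5561,-.2200),-18.8,.12)
E
```

```text
t 14.13 p [0.4407 0.019  0.1232] x [0.326 0.945 0.002] y [ 0.004  0.001 -1.   ] z [-0.945  0.326 -0.003] F [ 0.7  0.6 -1.4] w 0.0388
xang 70.98 turn deg 0.22 spin rad (about tool y) -0.0038 shift tool cm [-18.83   0.33 -18.69] after-turn tool cm [-18.9    0.33 -18.62] j6 [ 0.04  0.16 -0.43  0.98  0.    0.37]
```

>>> jog_arm(
  motion=[-1.8,0,-0.4,0,3.4,-2.4,0,-1,0,3.4,-2.4,0,-2,0,3.4,-2.4,0,-2.4,0,3.4,-2.4,0,-2.4,0,3.4,-2.4,0,-2.6,0,3.4,-2,0,-2.6,0,3.4,-1.5,0,-2.6,0,3.4,-1.5,0,-1.8,0,3.4,0,0,-0.8,0,3.4],
)

```text
time: 14.97
ee_pos: [0.5555, -0.2225, 0.1202]
tool_rot: [0.576, 0.411, -0.41, -0.576]
ft_force: [-0.3, 0.4, -1.0]
width: 0.039
```

>>> jog_arm(
  motion=[0,0,0,0,3.4,0,0,0,0,3.4],
)

```text
time: 15.13
ee_pos: [0.5542, -0.2189, 0.12]
tool_rot: [-0.575, -0.411, 0.411, 0.576]
ft_force: [-0.0, 0.4, -0.8]
width: 0.0387
```

```bash
python3 - <<'E'
from h import *
plan((.5561,-.2200),-18.8,.07)
E
```

```text
t 15.13 p [ 0.5542 -0.2189  0.12  ] x [0.324 0.946 0.001] y [-0.001  0.002 -1.   ] z [-0.946  0.324  0.001] F [-0.   0.4 -0.8] w 0.0387
xang 71.12 turn deg 0.08 spin rad (about tool y) -0.0014 shift tool cm [-0.05  5.   -0.22] after-turn tool cm [-0.05  5.   -0.22] j6 [-0.38  0.46 -0.02  1.09  0.   -0.05]
```

>>> jog_arm(
  motion=[-0.05,1.5,-0.2,0,3.4,0,1.6,0,0,3.4,0,1.4,0,0,3.4,0,0.9,0,0,3.4,0,0,0,0,3.4,0,0,0,0,3.4],
)

```text
time: 15.63
ee_pos: [0.5556, -0.2196, 0.0664]
tool_rot: [-0.575, -0.412, 0.411, 0.576]
ft_force: [0.3, 1.0, -1.3]
width: 0.0389
```

```bash
python3 - <<'E'
from h import *
plan((.5561,-.2200),-18.8,.0505)
c=capture("side");crop(c,240,200,130,85,6,"s5.png")
t=capture("top");cv2.imwrite("pics/t5.png",t["frame"])
# predicted: spacer top face corners from TCP, assuming bottom offset
s=sense();p=s["ee_pos"];b=-R.from_quat(s["tool_rot"]).as_matrix()[:,2];n=np.array([-b[1],b[0],0])
cen=p+.0386*b;cen[2]=p[2]-.0504+.052
P=[cen+i*.055*b+j*.02*n for i in(-1,1) for j in(-1,1)]
print("pred corners side crop",np.round((proj(c,P)-[240,200])*6,0).tolist())
print(np.round(cen,4))
E
```

```text
t 15.63 p [ 0.5556 -0.2196  0.0664] x [0.323 0.946 0.001] y [-0.001  0.001 -1.   ] z [-0.946  0.323  0.001] F [ 0.3  1.  -1.3] w 0.0389
xang 71.16 turn deg 0.04 spin rad (about tool y) -0.0007 shift tool cm [-0.02  1.59 -0.06] after-turn tool cm [-0.02  1.59 -0.06] j6 [-0.38  0.51 -0.09  0.98  0.   -0.05]
pred corners side crop [[253.0, 202.0], [268.0, 137.0], [575.0, 239.0], [578.0, 172.0]]
[ 0.5928 -0.2326  0.0688]
```

View pics/s5.png

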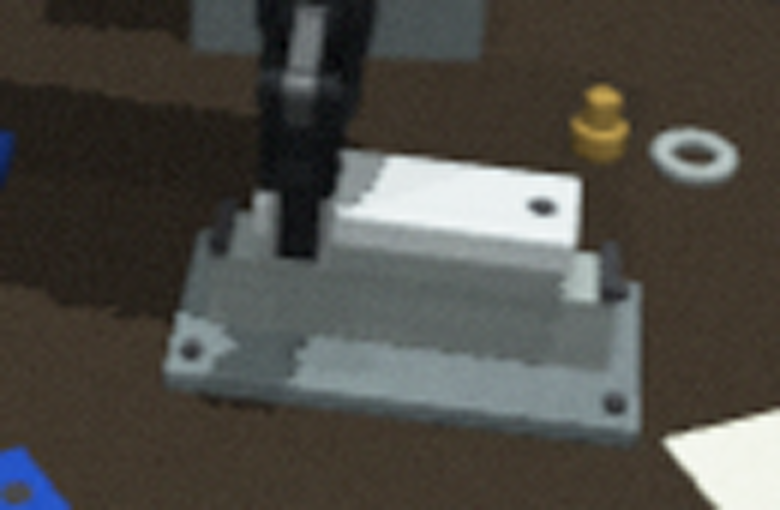

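View pics/t5.png

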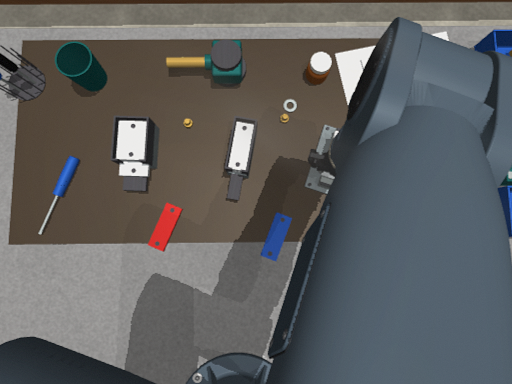

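The tail corners are predicted at (575,239) and (578,172) and seen at (577,245) and (580,177). So the spacer is lengthwise true, with a slight tail droop of about 1 mm. Lowering gently.

>>> jog_arm(
  motion=[0,0.5,0,0,3.4,0,0.5,0,0,3.4,0,0.3,0,0,3.4,0,0,0,0,3.4],
)

```text
time: 16.07
ee_pos: [0.5555, -0.22, 0.0523]
tool_rot: [-0.574, -0.411, 0.411, 0.576]
ft_force: [0.0, 0.1, -1.7]
width: 0.0383
```

>>> jog_arm(
  motion=[0,0.2,0,0,3.4,0,0,0,0,3.4],
)

```text
time: 16.23
ee_pos: [0.5558, -0.2201, 0.0508]
tool_rot: [-0.575, -0.411, 0.411, 0.576]
ft_force: [0.1, -0.1, -1.2]
width: 0.0387
```

```bash
python3 - <<'E'
from h import *
plan((.5561,-.2200),-18.8,.0505)
c=capture("side");crop(c,240,200,130,85,6,"s6.png")
E
```

```text
t 16.23 p [ 0.5558 -0.2201  0.0508] x [0.324 0.946 0.001] y [-0.001  0.001 -1.   ] z [-0.946  0.324  0.001] F [ 0.1 -0.1 -1.2] w 0.0387
xang 71.12 turn deg 0.08 spin rad (about tool y) -0.0013 shift tool cm [ 0.02  0.03 -0.02] after-turn tool cm [ 0.02  0.03 -0.02] j6 [-0.38  0.52 -0.11  0.94  0.   -0.05]
```

View pics/s6.png

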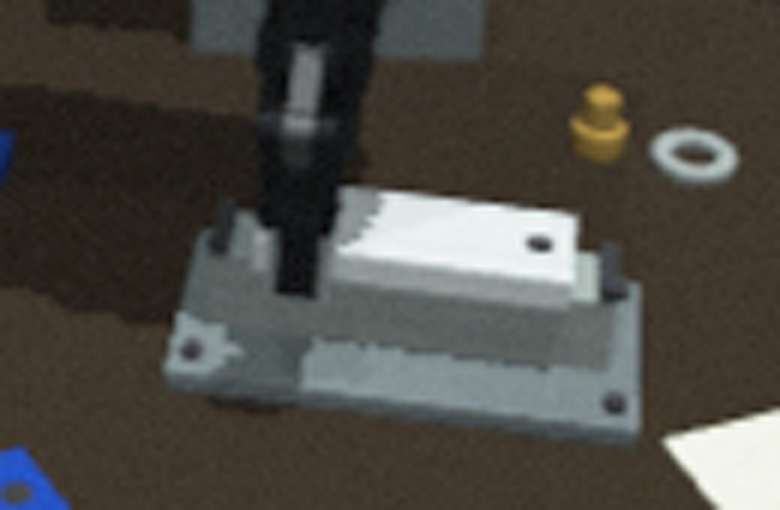

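>>> jog_arm(
  motion=[0,0.1,0,0,3.4,0,0,0,0,3.4],
)

```text
time: 16.45
ee_pos: [0.556, -0.2202, 0.0501]
tool_rot: [-0.575, -0.412, 0.411, 0.576]
ft_force: [-0.1, 0.7, -0.5]
width: 0.0392
```

>>> jog_arm(
  motion=[0,0.1,0,0,3.4,0,0,0,0,3.4],
)

```text
time: 16.62
ee_pos: [0.5561, -0.2202, 0.05]
tool_rot: [-0.575, -0.412, 0.411, 0.575]
ft_force: [-4.6, 1.6, 11.6]
width: 0.0386
```

>>> jog_arm(
  motion=[0,-0.08,0,0,3.4,0,0,0,0,4.1,0,0,0,0,4.4,0,0,0,0,4.8,0,0,0,0,5.4,0,0,0,0,6.2,0,0,0,0,6.2],
  grip_force=20,
)

```text
time: 17.2
ee_pos: [0.5559, -0.2201, 0.0499]
tool_rot: [-0.575, -0.411, 0.411, 0.576]
ft_force: [-0.2, -0.4, 0.4]
width: 0.062
```

>>> jog_arm(
  motion=[0,-0.6,0,0,6.2,0,-1.5,0,0,6.2,0,-2.5,0,0,6.2,0,-2.5,0,0,6.2,0,-2.5,0,0,6.2,0,-2.5,0,0,6.2,0,-2,2,0,6.2,0,0,3,0,6.2,2,0,3,0,6.2,2,0,3,0,6.2],
)

```text
time: 18.03
ee_pos: [0.4637, -0.1467, 0.1915]
tool_rot: [-0.575, -0.411, 0.41, 0.576]
ft_force: [0.7, 2.0, -0.2]
width: 0.0622
```

>>> jog_arm(
  motion=[2,0,3,0,6.2,2.5,0,2,0,6.2,2.5,0,1,0,6.2,2.5,0,0,0,6.2,2.5,0,0,0,6.2,2.5,0,0,0,6.2,2.5,0,0,0,6.2,2,0,0,0,6.2,0,0,0,0,6.2],
)

```text
time: 18.78
ee_pos: [0.4703, 0.0551, 0.1916]
tool_rot: [-0.574, -0.413, 0.411, 0.575]
ft_force: [0.3, -0.2, -0.2]
width: 0.0622
```

```bash
python3 - <<'E'
from h import *
import pickle
plan((.5561,-.2200),-18.8,.0505)
s=capture("side");t=capture("top");pickle.dump((s,t),open("c1.pkl","wb"))
cv2.imwrite("pics/t7.png",t["frame"]);crop(t,290,110,80,95,6,"t7n.png");crop(s,240,200,130,85,6,"s7.png")
E
```

```text
t 18.78 p [0.4703 0.0551 0.1916] x [0.321 0.947 0.002] y [ 0.001  0.002 -1.   ] z [-0.947  0.321  0.   ] F [ 0.3 -0.2 -0.2] w 0.0622
xang 71.27 turn deg -0.07 spin rad (about tool y) 0.0013 shift tool cm [-23.33  14.07 -16.95] after-turn tool cm [-23.31  14.07 -16.98] j6 [ 0.12  0.18 -0.23  1.16  0.    0.44]
```

View pics/t7.png

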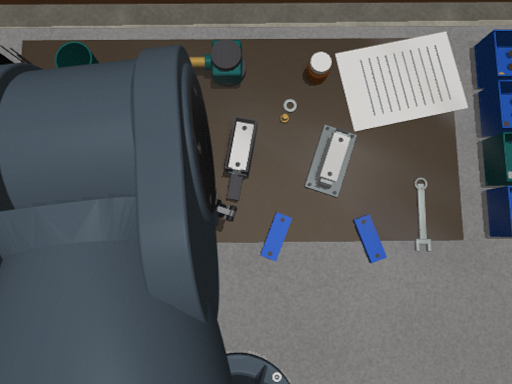

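View pics/t7n.png

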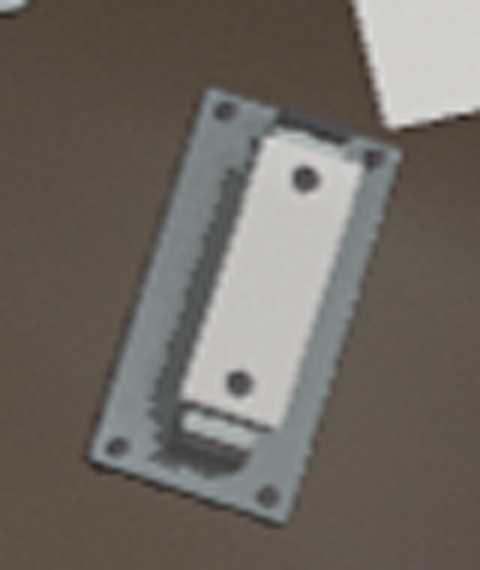

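View pics/s7.png

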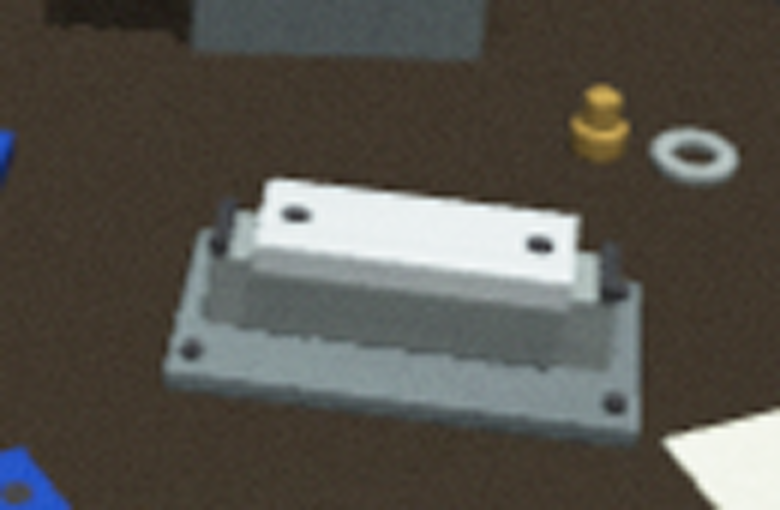

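```bash
python3 - <<'E'
from h import *
import pickle
s,t=pickle.load(open("c1.pkl","rb"))
def T(x,y,o): return ((o[0]+(x+.5)/o[2]-.5),(o[1]+(y+.5)/o[2]-.5))
o=(290,110,6);q=(240,200,6)
f=tri([t,s],[T(305,179,o),T(540,244,q)]);n=tri([t,s],[T(239,383,o),T(295,215,q)])
c=(f+n)/2;d=f-n;print(f,n,"centre",np.round(c,4),"ang",np.degrees(np.arctan2(d[1],d[0])),"len",np.linalg.norm(d))
a=np.radians(-18.8);b=np.array([np.cos(a),np.sin(a)]);e=c[:2]-[.5926,-.2324];print("along",e@b,"across",e@[-b[1],b[0]])
for nm,cam,uv in (("t",t,[T(305,179,o),T(239,383,o)]),("s",s,[T(540,244,q),T(295,215,q)])):
    p=np.mean([onz(cam,u,.052) for u in uv],0);e=p[:2]-[.5926,-.2324];print(nm,p,"along",e@b,"across",e@[-b[1],b[0]])
# foot plate centre, from its four mounting holes top view z=.01
h=[onz(t,T(*u,o),.01) for u in((225,111),(374,159),(117,447),(268,497))];m=np.mean(h,0);d2=h[0]+h[1]-h[2]-h[3];print("foot",m,np.degrees(np.arctan2(d2[1],d2[0])))
h=[onz(s,T(*u,q),.01) for u in((190,349),(615,403))];print(h)
E
```

```text
[ 0.63305852 -0.24706726  0.05186616] [ 0.55211778 -0.21849562  0.05149185] centre [ 0.5926 -0.2328  0.0517] ang -19.442754980403386 len 0.08583636076329909
along 0.00011170870703724767 across -0.00036491284332829224
t [ 0.59219442 -0.23264577  0.052     ] along -0.0003047400844768066 across -0.00036335958046515647
s [ 0.59282026 -0.23314041  0.052     ] along 0.00044711972190258795 across -0.0006299276085201279
foot [ 0.59240655 -0.23169361  0.01      ] -19.148288209072923
[array([ 0.51249998, -0.23662609,  0.01      ]), array([ 0.65314592, -0.28510196,  0.01      ])]
```

```bash
python3 - <<'E'
from h import *
c=capture("side");crop(c,195,110,160,110,5,"s8.png");finish_job()
E
```

```text
the job is handed in; nothing more can be done
```

View pics/s8.png

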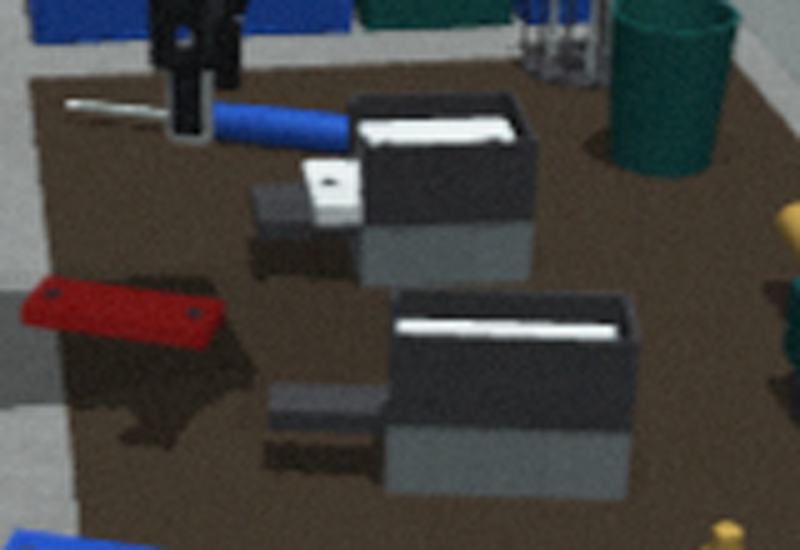

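The bottom narrow spacer now lies flat and centred on the nest's rest, between the two end stops, and I handed the job in at about 19 s.

- **Pull:** I gripped the nose and slid the spacer straight out with about 5 N of pull, 94 mm in all. It came out clear, and the last side picture shows the stack one piece lower (white strip at crop (505,328), tongue empty).
- **Placing:** Measured from both cameras, the spacer is within about 0.5 mm of the rest centre along and across. Its top stands at 51.7 mm, where 52 mm is expected. Its direction is −19.4° against my two nest readings of −18.5° and −19.2°.
- **Wide spacers:** They look unmoved, and the arm stood clear of everything.

- **Joint limit:** On the approach, my chosen grasp direction ran the last joint to its limit and tilted the tool 1.7°. I took this out before grasping, at a cost of about 5 s.
- **Tail droop:** The tail hung about 1 mm while carried and settled flat on release.
- **Foot plate:** The foot-plate holes, seen from the top camera alone, put the nest centre about 1 mm from the spacer's centre, against about 0.5 mm from the rest corners.

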